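# Spring the kitchen roll into its holder

## Robot

A 6-joint arm with a two-finger parallel gripper is mounted at the origin on a cart in front of the work surface, level with it; the furniture and walls round the work are solid. World frame = base frame: x ahead of the robot, y to its left, z up, the work surface at z = 0. Lengths are in mm, angles in rad, forces in N, time in s.
With the tool pointing down it reaches from about 300 to 775 mm from the base axis. Payload 14.6 kg.
Tool frame: the origin (TCP) lies between the finger pads; the fingertips stand 8 mm ahead of it and the grasp point (between the pads) lies 11 mm behind it; z points along the fingers, y is the direction in which the jaws open and shut (so a half turn about z gives the same grasp; the last joint's range is limited). The gripper opens to 94 mm and grips with 3 to 60 N. Pads are 16 mm wide; open, the fingers measure 119 mm over their backs; the gripper's body (75 mm by 177 mm) begins 78 mm behind the grasp point.
Start: joints at [1.146, 0.3, 1.521, -0, 1.321, -0.067], TCP at [192.615, 515.159, 213.446] pointing down, gripper open.
Joint ranges: [-3.03, 3.03], [-0.79, 2.21], [0.23, 2.52], [-1.04, 4.18], [0, 3.07], [-2.55, 2.55]. Speed limits (rad/s): [2.22, 2.22, 2.57, 3.14, 3.14, 3.14].

## Interface

Orientations are given as [roll, pitch, yaw] about the fixed x, y, z axes, in that order (R = Rz(yaw) Ry(pitch) Rx(roll)).
In Python, from cell import manip gives the robot as it stands. The module is installed in compiled form; this text tells all that it offers.
- The arm moves only by the tool send_rows, never from a script. Its argument "series" is a list that holds one entry, the list of rows, each a list of 5 numbers: the opening, from 0 (shut) to 1 (fully open), then the shift along the tool's x, y, z in mm, then the turn about the tool's z in degrees. In form: [[[gripper, dx, dy, dz, roll], ...]]. A call has 1 to 10 rows; each row is the pose to reach, as a shift and turn from the pose commanded when the call began, along the tool's axes at that moment; what a row does not reach only later rows make up. A row lasts 1/10 s, in which the tool goes at most 50 mm and 8.59 degrees, less where a joint would pass 70% of its speed; a pose out of reach is approached as far as the arm can. A call with a gripper value outside its range is refused whole. The fingers move at their own pace and stop on an object; "newtons" is the grip in N (left out, the last holds). Time passes only in rows, so rows that repeat a pose let the fingers close. It gives the time, the measured TCP pose, the force and the opening at its end, in the units of the state.
- manip.read_state(): the state, without advancing time (a new reading comes with each control period).
- manip.camera(name): name is "scene" or "top"; returns a dict with "img" (384x512x3 uint8, red, green, blue), "vfov" (degrees; the focal length in pixels is half the picture's height over the tangent of half this angle, whatever the lens; pixels are square), "cx", "cy" (the principal point, pixels), "dist" ([k1, k2, p1, p2, k3] as OpenCV has them; the pictures are not rectified), "pose" (4x4, takes a point from camera to world coordinates). Camera axes: x right, y down, z forward; pixel columns grow to the right and rows downward; lengths in mm; the calibration is good to about 2 mm. A picture is of the moment at which its call begins. There is no depth.
- manip.sign_off(): hands the job in, once; it reports no verdict.
Trained networks look in a picture, given as the dict that the camera call returned (one of the last four; its "shot" number tells which), for a name from the list of things; names that differ only in an ending like _2 or _b are one class to them, and where a whole thing is asked for, a point or a joint stands for the part that bears it (a point fixed in the world has none). Each returns a list of dicts, best first, with "conf" (0 to 1); they miss things now and then, are a little off and sometimes report something else, mostly with a low value. They report only what shows in the picture. A call takes as long as a camera call.
- manip.find_in(target, picture): "rect" ([left, top, width, height] in pixels, round what is visible of it).
- manip.silhouettes(target, picture): "pixels" (384x512 bool, what is visible of it) and "rect" ([left, top, width, height] in pixels, round what is visible of it).
The state is a dict: "clock": time; "joints": joint angles; "qd": joint speeds; "effort": joint torques, N m; "eef_pos": TCP position; "eef_rot": TCP orientation; "wrist_force": force on the tool from outside, world axes, zero at the start; "moment": the same for the moment, N m; "finger_gap": finger opening in mm.
Only numpy, scipy, OpenCV 4.12 (cv2) and the standard library are available. Lean on these libraries where they do the work, as an engineer would, in place of code of your own. Each camera call takes 0.05 s, during which the arm holds its last target. There are 200 camera calls.

## Task

Hang the roll of kitchen paper in its holder. The roll is already on its spring-loaded spindle: push the sprung end into one end cup until the spindle is short enough, swing the other end in between the arms and let it spring out into the opposite cup, so that the roll hangs level between the two cups and you can let go. Feel for the end of the spring and never jam or ram the spindle against the holder, whose cups break easily; leave the other things on the worktop where they are.

Things in the scene. Friction and masses are not known exactly. Their poses are not given: they have to be found in the camera images.
- roll_mid (a point): centre of the part-used white kitchen roll, 56 mm across, 178 mm long, lying on its side on a spindle (0.14 to 0.28 kg together). Its y axis runs along the spindle to the sprung end, where a steel plunger, 10 mm across, its end chamfered by 2 mm, sticks out 46 mm from the paper; at the other end a white pin of the same shape sticks out 27 mm. The spindle may sit up to 8 mm off centre, either way
- roll: the roll with all it carries; origin on the paper's surface, 28 mm below the centre as it lies; axes as roll_mid. The core grips the spindle tightly; how far off centre it sits is not measured. The plunger slides into the spindle by 21 mm against a spring: 2.3 N at first, rising by 0.45 N per mm to 11.7 N, where it meets a hard stop. Free, the spindle is 251 mm from tip to tip
- cup_axis (a point): point midway between the holder's two end cups, 85 mm above the worktop; y along their common axis to the left cup, z up. Cups: black, 28 mm outside, facing each other, with a straight bore 15 mm across and 10 mm deep; rims at y = 112 and -112 mm, floors at 122 and -122 mm. With one tip on a floor, the other passes the second rim when the spindle is 17 mm shorter than free
- holder: the kitchen-roll holder, stuck to the worktop: light wood base 104 x 300 mm, with a steel strip 34 mm wide on it (top at 15 mm) that is bent up at both ends into arms, each with a cup on its inner side; the arms are 3 mm thick, outside y = 126 mm, and end 17 mm above the cup axis. Origin under the base's centre. The roll fits either way round
- oil_bottle: small glass bottle with cork and handle, 50 mm wide, 153 mm tall; origin under its foot
- mug: white mug with a handle, 82 mm across, 94 mm tall; origin under its foot
- onion: onion, 82 mm across, 94 mm tall; origin at its underside
- tomato: red tomato, 69 mm across; origin at its underside
- lemon: lemon, 72 x 55 mm; origin at its underside
- garlic: bulb of garlic, 56 mm across; origin at its underside

How it is judged (in metres and radians):
At the end, for the whole second after the job is handed in: The roll hangs still and released between the two cups: its centre within 4 mm of the cups' axis sideways and in height and within 16 mm of the middle along it, and its spindle within 0.025 rad of that axis (x of roll_mid in the frame of cup_axis between -0.004 and 0.004 m and z of roll_mid in the frame of cup_axis between -0.004 and 0.004 m and y of roll_mid in the frame of cup_axis between -0.016 and 0.016 m and angle between the y axis of roll_mid and the y axis of cup_axis, either way round below 0.025 rad and linear speed of roll below 0.02 m/s and angular speed of roll below 0.3 rad/s and contact force between roll and the fingers below 0.1 N); the robot touches nothing.
It fails at once if the spindle or roll is pressed on the holder with more than 25 N (contact force between roll and holder above 25 N).
It fails at once if another thing on the worktop is moved by more than 20 mm (distance of any of oil_bottle, mug, onion, tomato, lemon, garlic from where it was at the start of the episode above 0.02 m).
It also fails if it takes over 61 s, if anything falls off the work surface, if the arm or the gripper's body presses on something with over 40 N, if the wrist force passes 120 N, or if a joint passes its speed limit or range.

## Working session

There is one attempt and no reset: what is moved stays moved. The work goes in short steps, Python scripts to look and compute and a tool call to move; the robot and the scene stay as the last step left them, time stands still between calls to the robot, and variables do not carry over. Pictures are saved under pics/ and viewed, about 8 in all and at most 12, crops included, and the job is handed in when it is done.

Besides the shell and the picture viewer there is one more tool, called after "Request:" as a command line: name --argument value ..., lists and objects as JSON in quotes. send_rows: Moves the arm, as the interface text tells. Its arguments: {"type":"object","properties":{"series":{"type":"array"},"newtons":{"type":"number"}},"required":["series"]}

```bash
mkdir -p pics
cat > h.py <<'E'
import numpy as np, cv2
from cell import manip
from scipy.spatial.transform import Rotation as Ro
def K(c):
    f=c["img"].shape[0]/2/np.tan(np.radians(c["vfov"])/2)
    return np.array([[f,0,c["cx"]],[0,f,c["cy"]],[0,0,1.]])
def ray(c,uv):
    p=cv2.undistortPoints(np.array(uv,float).reshape(-1,1,2),K(c),np.array(c["dist"],float)).reshape(-1,2)
    d=np.c_[p,np.ones(len(p))]@np.array(c["pose"])[:3,:3].T
    return np.array(c["pose"])[:3,3],d/np.linalg.norm(d,axis=1)[:,None]
def plane(c,uv,z):
    o,d=ray(c,uv); return o+d*((z-o[2])/d[:,2])[:,None]
def proj(c,P):
    T=np.linalg.inv(np.array(c["pose"])); r,_=cv2.Rodrigues(T[:3,:3])
    return cv2.projectPoints(np.array(P,float).reshape(-1,1,3),r,T[:3,3],K(c),np.array(c["dist"],float))[0].reshape(-1,2)
def tri(c1,u1,c2,u2):
    o1,d1=ray(c1,[u1]);o2,d2=ray(c2,[u2]);d1=d1[0];d2=d2[0]
    A=np.c_[d1,-d2];s=np.linalg.lstsq(A,o2-o1,rcond=None)[0]
    a=o1+s[0]*d1;b=o2+s[1]*d2
    return (a+b)/2,np.linalg.norm(a-b)
def save(c,n,crop=None,k=1):
    im=c["img"][:,:,::-1]
    if crop: x,y,w,h=crop; im=im[y:y+h,x:x+w]
    cv2.imwrite("pics/"+n,cv2.resize(im,None,fx=k,fy=k,interpolation=cv2.INTER_CUBIC))
E
python3 - <<'E'
from h import *
import pickle
np.set_printoptions(precision=3,suppress=True)
cs={}
for n in("scene","top"):
    c=manip.camera(n);cs[n]=c;save(c,n+"0.png",k=1.5)
    print(n,c["vfov"],np.array(c["pose"]))
    for t in("roll","holder","oil_bottle","mug","onion","tomato","lemon","garlic"):
        for r in manip.silhouettes(t,c)[:2]:
            print(t,round(r["conf"],2),r["rect"])
pickle.dump(cs,open("c0.pkl","wb"))
print(manip.read_state())
E
```

```text
scene 47.43865442115588 [[   0.538   -0.533    0.653 -196.283]
 [  -0.843   -0.355    0.405 -584.897]
 [   0.016   -0.768   -0.64   848.254]
 [   0.       0.       0.       1.   ]]
roll 0.96 [255.1, 224.6, 94.8, 41.2]
holder 0.89 [142.0, 152.9, 93.2, 74.1]
oil_bottle 0.57 [315.1, 163.6, 20.2, 43.2]
mug 0.62 [178.8, 123.0, 25.9, 37.2]
onion 0.83 [229.1, 153.4, 28.7, 24.8]
tomato 0.64 [262.2, 172.1, 26.9, 20.2]
lemon 0.74 [338.7, 200.0, 17.4, 23.1]
garlic 0.63 [254.1, 220.7, 97.6, 45.8]
garlic 0.52 [361.9, 218.6, 18.4, 19.6]
top 55.0221182579509 [[   0.021   -0.986    0.166  455.584]
 [  -1.      -0.022   -0.002  -72.494]
 [   0.005   -0.166   -0.986 1128.124]
 [   0.       0.       0.       1.   ]]
roll 0.71 [278.5, 226.7, 82.5, 23.6]
roll 0.57 [325.3, 169.8, 20.7, 19.7]
holder 0.71 [141.5, 212.2, 102.5, 40.9]
oil_bottle 0.66 [293.8, 158.9, 22.5, 19.5]
mug 0.76 [139.9, 159.2, 31.7, 28.1]
onion 0.91 [201.5, 163.7, 29.0, 21.8]
tomato 0.97 [249.9, 166.7, 20.3, 21.9]
lemon 0.68 [326.9, 171.5, 19.2, 17.7]
lemon 0.21 [138.3, 157.1, 32.7, 30.3]
garlic 0.5 [352.0, 180.2, 23.0, 19.1]
{'clock': 0.9, 'joints': array([ 1.146,  0.3  ,  1.521,  0.   ,  1.321, -0.067]), 'qd': array([-0.002,  0.002,  0.001, -0.001, -0.001, -0.   ]), 'effort': array([  0.   , -53.164, -35.293,   0.071,   0.021,   0.   ]), 'eef_pos': array([192.617, 515.15 , 213.435]), 'eef_rot': array([-3.142, -0.   ,  2.784]), 'wrist_force': array([-0.247,  0.386,  0.216]), 'moment': array([-0.056, -0.032,  0.077]), 'finger_gap': 93.81279279093481}
```

Run:
```python
from h import *
import pickle
cs=pickle.load(open("c0.pkl","rb"))
save(cs["scene"],"s0.png",(130,110,260,170),3)
save(cs["top"],"t0.png",(130,150,260,110),3)
```

```text
(no output)
```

View pics/s0.png

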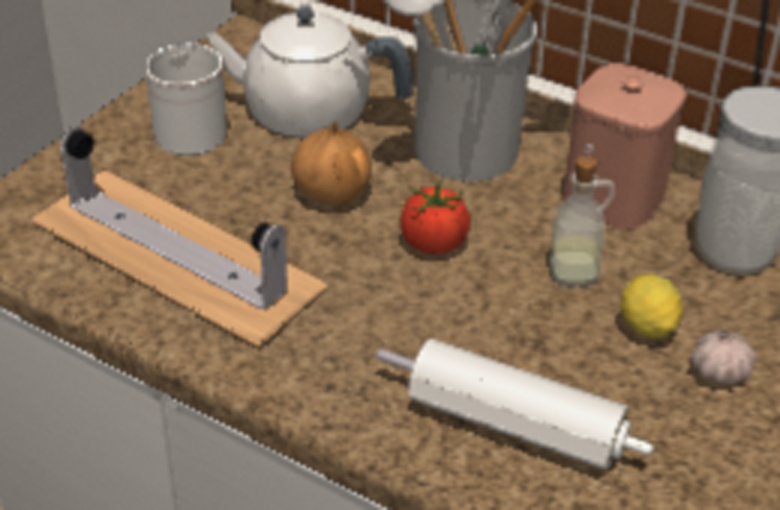

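View pics/t0.png

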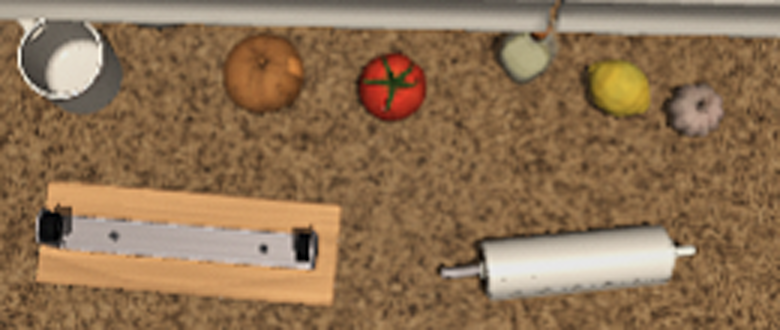

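Both pictures agree: the roll lies on the right with the grey plunger tip toward +y (scene px (256,228), top (277,240)) and the white pin tip at scene (347,260), top (361,234). The holder is at the left, nearly parallel to it. I'll refine this with wireframe fits to the image gradients.

```bash
cat > fit.py <<'E'
from h import *
from scipy.optimize import minimize
def grads(c,s):
    g=cv2.GaussianBlur(c["img"].astype(np.float32),(0,0),s)
    return cv2.Sobel(g,cv2.CV_32F,1,0),cv2.Sobel(g,cv2.CV_32F,0,1)
def score(gr,poly,closed):
    # mean gradient across the polyline
    p=np.vstack([poly,poly[:1]]) if closed else poly
    tot=0;n=0
    for a,b in zip(p[:-1],p[1:]):
        L=np.linalg.norm(b-a)
        if L<.5: continue
        k=max(2,int(2*L)); t=(np.arange(k)+.5)/k; q=(a+t[:,None]*(b-a)).astype(np.float32)
        nx,ny=(b-a)[1]/L,-(b-a)[0]/L
        s=[cv2.remap(g,q[:,0],q[:,1],cv2.INTER_LINEAR) for g in gr]
        m=np.abs(s[0]*nx+s[1]*ny).reshape(k,-1).sum(1)
        tot+=np.minimum(m,400).mean()*L;n+=L
    return tot/max(n,1e-6)
def place(P,x,y,yaw,z=0):
    return Ro.from_euler('z',yaw).apply(P)+[x,y,z]
def cyl(r,y0,y1):
    t=np.linspace(0,2*np.pi,48)
    return np.vstack([np.c_[r*np.cos(t),0*t+y,r*np.sin(t)] for y in(y0,y1)])
def hull(c,P): return cv2.convexHull(proj(c,P).astype(np.float32)).reshape(-1,2)
def holder_polys(c,p):
    x,y,w,th=p
    out=[(proj(c,place(np.array([[-52,-150,th],[52,-150,th],[52,150,th],[-52,150,th]],float),x,y,w)),True)]
    for sx in(-17,17): out.append((proj(c,place(np.array([[sx,-110,15],[sx,110,15]],float),x,y,w)),False))
    return out
def roll_polys(c,p):
    x,y,w,off=p
    return [(hull(c,place(cyl(28,-89,89),x,y,w,28)),True)]
def best(cs,f,p0,sc,sig):
    gs=[(c,grads(c,s)) for c in cs for s in [sig]]
    def o(q):
        v=0
        for c,g in gs:
            for P,cl in f(c,np.array(p0)+q*sc): v-=score(g,P,cl)
        return v
    r=minimize(o,np.zeros(len(p0)),method="Nelder-Mead",options=dict(initial_simplex=np.vstack([np.zeros(len(p0)),np.eye(len(p0))]),maxiter=600))
    return np.array(p0)+r.x*sc,r.fun
E
python3 - <<'E'
from fit import *
import pickle
np.set_printoptions(precision=4,suppress=True)
cs=pickle.load(open("c0.pkl","rb"));S,T=cs["scene"],cs["top"]
o=np.array([130,110]);o2=np.array([130,150])
tr=lambda a,b:tri(S,np.array(a)/3+o,T,np.array(b)/3+o2)
print("plunger tip",tr((378,353),(441,271)),"pin tip",tr((651,449),(694,251)))
pl=tr((378,353),(441,271))[0];pi=tr((651,449),(694,251))[0]
print("len",np.linalg.norm(pl-pi))
print("base corners",tr((325,287),(340,207)),tr((262,342),(332,303)),tr((105,172),(48,183)),tr((34,217),(38,283)))
H=plane(T,np.array([(340,207),(332,303),(38,283),(48,183)])/3+o2,12);print(H)
h0=H.mean(0);d=H[2]+H[3]-H[0]-H[1];wh=np.arctan2(-d[0],d[1])
d=pl-pi;w=np.arctan2(-d[0],d[1]);m=(pl+pi)/2-d/np.linalg.norm(d)*9.5
for nm,L in(("scene",[S]),("top",[T]),("both",[S,T])):
    for f,p0,s in((holder_polys,[h0[0],h0[1],wh,12],[4,4,.02,2]),(roll_polys,[m[0],m[1],w,0],[4,4,.02,1])):
        p=p0
        for sig in(2.,1.): p,v=best(L,f,p,np.array(s)*sig/2,sig)
        print(nm,f.__name__,p,v)
E
```

```text
plunger tip (array([ 503.4611, -152.1979,   28.3389]), np.float64(1.0692533545749696)) pin tip (array([ 528.6452, -400.7608,   33.2496]), np.float64(1.5325818124100075))
len 249.88375069402613
base corners (array([566.9493, -51.067 ,   8.5587]), np.float64(2.473358380925777)) (array([471.1646, -46.2528,  10.8803]), np.float64(4.21675019637974)) (array([585.4145, 244.0368,  11.0318]), np.float64(4.4434753137872445)) (array([484.3107, 245.9705,  17.1243]), np.float64(2.2796730320374956))
[[565.8578 -50.1523  12.    ]
 [469.8496 -44.6212  12.    ]
 [483.6996 248.3402  12.    ]
 [583.9075 245.52    12.    ]]
scene holder_polys [530.0639 103.9851  -0.0596   9.4486] -798.012664318579
scene roll_polys [ 521.2688 -278.4163    0.1101   -3.5649] -380.5001220703125
top holder_polys [528.6996 104.4132  -0.0615  -6.5139] -908.092629992921
top roll_polys [ 516.8136 -284.6425    0.1117    0.5182] -387.77606201171875
both holder_polys [528.6689 101.5722  -0.0616  10.7802] -1678.2136160922182
both roll_polys [ 516.9723 -284.725     0.1149    0.4615] -758.5930786132812
```

```bash
cat >> h.py <<'E'
def go(x,y,z,ang):
    """rows args to TCP (x,y,z) with tool y axis at world angle ang, tool down"""
    s=manip.read_state();R=Ro.from_euler('xyz',s["eef_rot"]).as_matrix()
    d=R.T@(np.array([x,y,z])-s["eef_pos"]);a=np.arctan2(R[1,1],R[0,1])
    print("t",round(s["clock"],2),"now",s["eef_pos"].round(1),"ang",round(a,4),"F",s["wrist_force"].round(2),"gap",round(s["finger_gap"],1))
    print("cmd",d.round(1),"roll",round(np.degrees(-(ang-a)),2))
E
python3 -c "
from h import *
go(517,-284.8,120,.1135)"
```

```text
t 0.9 now [192.6 515.2 213.4] ang 1.213 F [-0.25  0.39  0.22] gap 93.8
cmd [-584.  -635.7   93.5] roll 63.0
```

Request:
send_rows --series '[[[1,-584,-636,0,63],[1,-584,-636,0,63],[1,-584,-636,0,63],[1,-584,-636,0,63],[1,-584,-636,0,63],[1,-584,-636,0,63],[1,-584,-636,0,63],[1,-584,-636,0,63],[1,-584,-636,0,63],[1,-584,-636,0,63]]]'

```text
clock: 1.9
eef_pos: [380.7, 49.7, 213.8]
eef_rot: [3.14, 0.0, 1.684]
wrist_force: [1.0, 0.9, 0.5]
finger_gap: 94.2
```

```bash
python3 -c "
from h import *
go(517,-284.8,120,.1135)"
```

```text
t 1.9 now [380.7  49.7 213.8] ang 0.1133 F [1.03 0.91 0.54] gap 94.2
cmd [-347.8   97.5   94. ] roll -0.01
```

Request:
send_rows --series '[[[1,-348,97,0,0],[1,-348,97,0,0],[1,-348,97,0,0],[1,-348,97,0,0],[1,-348,97,0,0],[1,-348,97,94,0],[1,-348,97,94,0],[1,-348,97,94,0],[1,-348,97,94,0],[1,-348,97,94,0]]]'

```text
clock: 2.9
eef_pos: [515.9, -283.1, 118.7]
eef_rot: [-3.14, -0.001, 1.683]
wrist_force: [-0.2, 0.6, 0.8]
finger_gap: 93.8
```

Run:
```python
from fit import *
import pickle
np.set_printoptions(precision=3,suppress=True)
go(517,-284.8,17,.1135)
T=manip.camera("top");S=manip.camera("scene")
save(T,"t1.png",(250,190,140,90),5.5)
```

```text
t 2.9 now [ 515.9 -283.1  118.7] ang 0.1126 F [-0.2   0.55  0.78] gap 93.8
cmd [ -1.9   1.1 101.7] roll -0.05
```

View pics/t1.png

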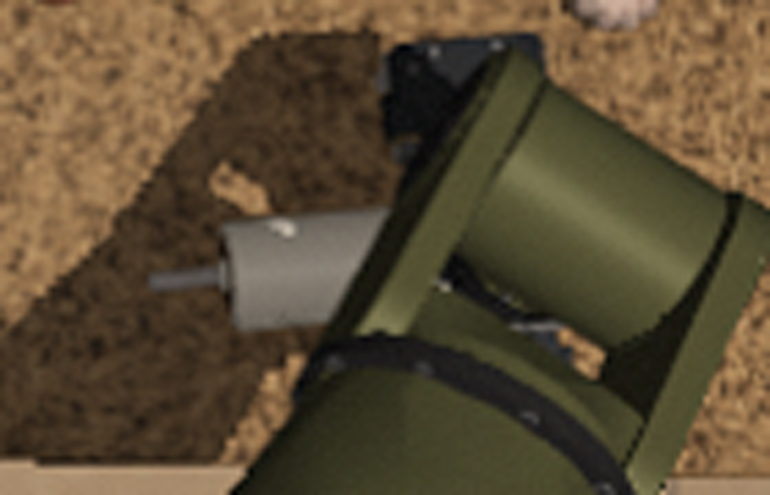

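The top view shows the open gripper over the roll's middle, with the plunger at left (about px (150,280) in the crop) and the garlic clear of the fingers. Descending and gripping.

Request:
send_rows --series '[[[1,-2,1,50,0],[1,-2,1,90,0],[1,-2,1,102,0],[1,-2,1,102,0],[0,-2,1,102,0],[0,-2,1,102,0],[0,-2,1,102,0],[0,-2,1,102,0],[0,-2,1,102,0],[0,-2,1,102,0]]]' --newtons 40

```text
clock: 4.0
eef_pos: [517.6, -285.0, 17.9]
eef_rot: [3.141, 0.0, 1.684]
wrist_force: [0.1, -0.8, 3.4]
finger_gap: 55.2
```

Request:
send_rows --series '[[[0,0,0,0,0],[0,0,0,-30,0],[0,0,0,-60,0],[0,0,0,-90,0],[0,0,0,-110,0],[0,0,0,-110,0]]]'

```text
clock: 4.6
eef_pos: [518.2, -285.4, 129.8]
eef_rot: [3.139, 0.003, 1.684]
wrist_force: [-0.7, -0.1, -3.0]
finger_gap: 55.0
```

Run:
```python
from h import *
go(517,-284.8,17,.1135)
T=manip.camera("top");S=manip.camera("scene")
save(S,"s1.png",(230,130,160,160),4)
a=-.06-.11
```

```text
t 4.6 now [ 518.2 -285.4  129.8] ang 0.1135 F [-0.68 -0.05 -2.95] gap 55.0
cmd [  1.   -1.5 112.8] roll -0.0
```

View pics/s1.png

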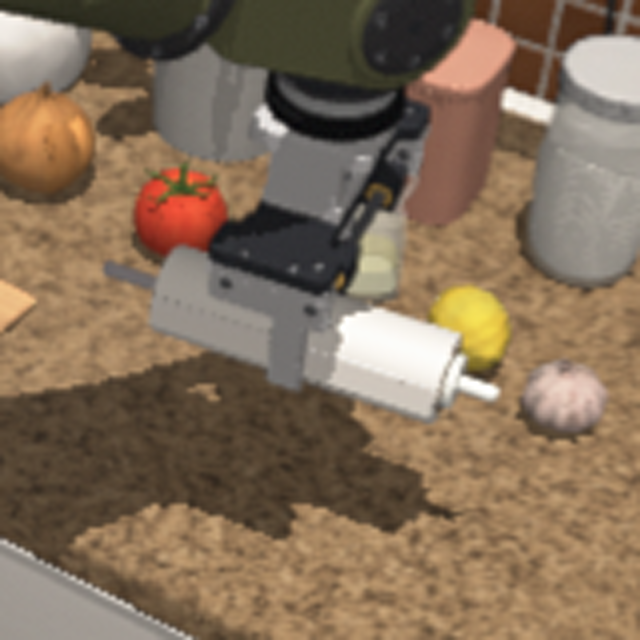

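```bash
cat >> h.py <<'E'
HX,HY,HW=529.0,102.5,-.0605
ZO=10.1
def cupw(p):
    return Ro.from_euler('z',HW).apply(np.array(p,float))+[HX,HY,85.]
def pose(t,phi,dz=0,off=0,xt=0,L=135.):
    """TCP for plunger tip at cup-frame (xt,t), spindle yaw phi rel. holder"""
    c=cupw([xt+np.sin(phi)*(L+off),t-np.cos(phi)*(L+off),dz]); c[2]-=ZO
    return *c,HW+phi
E
python3 - <<'E'
from h import *
np.set_printoptions(precision=2,suppress=True)
S=manip.camera("scene");T=manip.camera("top")
s=manip.read_state();a=.1135;ax=np.array([-np.sin(a),np.cos(a),0]);C=s["eef_pos"]+[0,0,ZO]
print("pred tips scene",proj(S,[C+135*ax,C-116*ax]),"obs (256.3,197) (354.5,228.75)")
print("per mm off",proj(S,[C+136*ax,C-115*ax]))
print("cups rims centre scene",proj(S,[cupw([0,112,0]),cupw([0,-112,0])]),"top",proj(T,[cupw([0,112,0]),cupw([0,-112,0])]))
P=pose(75,-.3,60);print(P);go(*P)
E
```

```text
pred tips scene [[255.41 197.23]
 [353.15 229.73]] obs (256.3,197) (354.5,228.75)
per mm off [[255.05 197.11]
 [352.73 229.59]]
cups rims centre scene [[157.61 159.1 ]
 [215.67 188.33]] top [[148.73 225.1 ]
 [227.99 231.56]]
(np.float64(485.91454386200803), np.float64(51.04050559335383), np.float64(134.9), -0.3605)
t 4.8 now [ 516.7 -284.5  125.6] ang 0.1134 F [-0.34 -0.78 -2.15] gap 55.3
cmd [336.9   7.3  -8.7] roll 27.15
```

Request:
send_rows --series '[[[0,0,0,-15,0],[0,337,7,-15,27],[0,337,7,-15,27],[0,337,7,-15,27],[0,337,7,-15,27],[0,337,7,-15,27],[0,337,7,-15,27],[0,337,7,-15,27],[0,337,7,-15,27],[0,337,7,-15,27]]]'

```text
clock: 5.8
eef_pos: [486.2, 51.3, 142.8]
eef_rot: [3.141, 0.0, 1.215]
wrist_force: [-0.2, -1.4, -2.5]
finger_gap: 55.3
```

Run:
```python
from h import *
P=pose(75,-.3,0,-3);go(*P)
```

```text
t 5.8 now [486.2  51.3 142.8] ang -0.3558 F [-0.15 -1.41 -2.46] gap 55.3
cmd [ 2.7 -0.2 67.9] roll 0.27
```

Request:
send_rows --series '[[[0,0,0,20,0],[0,1,0,40,0],[0,2,0,60,0],[0,3,0,68,0],[0,3,0,68,0],[0,3,0,68,0]]]'

```text
clock: 6.4
eef_pos: [487.7, 53.1, 75.2]
eef_rot: [3.141, -0.0, 1.212]
wrist_force: [0.4, -0.3, -1.2]
finger_gap: 55.2
```

Run:
```python
from h import *
np.set_printoptions(precision=2,suppress=True)
P=pose(75,-.3,0,-3);go(*P)
S=manip.camera("scene");T=manip.camera("top")
import pickle;pickle.dump((S,T,manip.read_state()),open("c2.pkl","wb"))
s=manip.read_state();a=-.358;ax=np.array([-np.sin(a),np.cos(a),0]);C=s["eef_pos"]+[0,0,ZO]
for c in(S,T): print(proj(c,[C+132*ax,C-119*ax,cupw([0,112,0]),cupw([0,-112,0])]))
a=cv2.resize(S["img"][130:230,140:240],None,fx=4,fy=4,interpolation=2);b=cv2.resize(T["img"][190:290,135:235],None,fx=4,fy=4,interpolation=2)
cv2.imwrite("pics/st2.png",np.hstack([a,b])[:,:,::-1])
```

```text
t 6.4 now [487.7  53.1  75.2] ang -0.3585 F [ 0.42 -0.3  -1.16] gap 55.2
cmd [ 0.5 -1.   0.3] roll 0.11
[[166.77 163.41]
 [213.24 210.72]
 [157.61 159.1 ]
 [215.67 188.33]]
[[161.97 225.96]
 [244.66 259.39]
 [148.73 225.1 ]
 [227.99 231.56]]
```

View pics/st2.png

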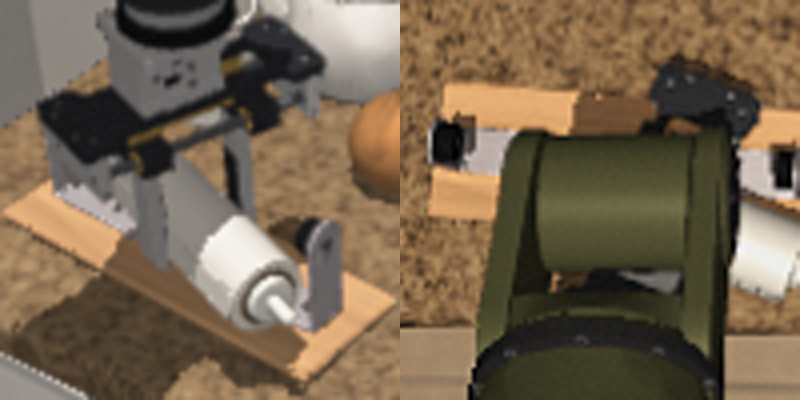

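The roll is held at cup height with the pin end clear of the right arm, at scene px (215,210). The plunger is hidden by the gripper. I'll check the cup location with a direct fit to the first pictures before inserting.

Run:
```python
from fit import *
import pickle
np.set_printoptions(precision=4,suppress=True)
cs=pickle.load(open("c0.pkl","rb"));S,T=cs["scene"],cs["top"]
def cups(c,p):
    x,y,w,z=p
    return [(hull(c,place(cyl(14,a,b),x,y,w,z)),True) for a,b in((112,123),(-123,-112))]
for nm,L in(("scene",[S]),("top",[T]),("both",[S,T])):
    p=[529,102.5,-.0605,85]
    for sig in(1.5,.8): p,v=best(L,cups,p,np.array([4,4,.02,4])*sig/2,sig)
    print(nm,p,v)
# dark blobs vs model
for nm,c in(("scene",S),("top",T)):
    dark=(c["img"].max(2)<45).astype(np.uint8)
    n,l,st,ce=cv2.connectedComponentsWithStats(dark)
    for y0 in((112,123),(-123,-112)):
        h=hull(c,place(cyl(14,*y0),529,102.5,-.0605,85));m=h.mean(0)
        M=cv2.moments(h);m=np.array([M["m10"]/M["m00"],M["m01"]/M["m00"]])
        i=[k for k in range(1,n) if st[k,4]>8 and np.linalg.norm(ce[k]-m)<12]
        print(nm,"model",m,M["m00"],"blobs",[(ce[k],st[k]) for k in i],"hullbox",h.min(0),h.max(0))
```

```text
scene [529.0272 104.3755  -0.0527  85.4967] -691.1983642578125
top [528.0748 101.1682  -0.0531  86.0328] -800.0001220703125
both [526.5509 102.2441  -0.0541  87.9177] -1486.5897216796875
scene model [156.2769 158.426 ] 73.29756907036062 blobs [(array([156.0328, 157.9016]), array([152, 154,   9,   9,  61], dtype=int32))] hullbox [151.4696 153.3473] [161.0825 163.5156]
scene model [217.1879 189.1055] 78.56856578029692 blobs [(array([215.6875, 188.0625]), array([214, 185,   5,   8,  16], dtype=int32))] hullbox [212.3149 183.5943] [222.0596 194.6412]
top model [146.7338 224.9499] 61.328530236380175 blobs [(array([146.4324, 225.3919]), array([143, 220,   8,  11,  74], dtype=int32))] hullbox [143.257  219.8188] [150.2013 230.0794]
top model [229.9123 231.7342] 43.564487771247514 blobs [(array([230.5676, 231.8919]), array([229, 228,   5,   9,  37], dtype=int32))] hullbox [227.4432 226.5976] [232.3892 236.8701]
```

```bash
sed -i 's/^HX,HY,HW=.*/HX,HY,HW=528.5,102.5,-.058/' h.py
python3 - <<'E'
from h import *
for t,p in((95,-.25),(108,-.25),(122,-.25)): P=pose(t,p,0,-3);print(np.round(P,3));go(*P)
E
```

```text
[ 4.93991e+02  7.15520e+01  7.49000e+01 -3.08000e-01]
t 6.5 now [487.8  53.3  75.4] ang -0.3581 F [ 0.42 -0.21 -2.99] gap 55.5
cmd [19.3 -0.6  0.5] roll -2.87
[ 4.94744e+02  8.45300e+01  7.49000e+01 -3.08000e-01]
t 6.5 now [487.8  53.3  75.4] ang -0.3581 F [ 0.42 -0.21 -2.99] gap 55.5
cmd [31.7 -4.5  0.5] roll -2.87
[ 4.95556e+02  9.85070e+01  7.49000e+01 -3.08000e-01]
t 6.5 now [487.8  53.3  75.4] ang -0.3581 F [ 0.42 -0.21 -2.99] gap 55.5
cmd [45.1 -8.6  0.5] roll -2.87
```

Request:
send_rows --series '[[[0,10,0,0,-1.5],[0,19,-0.6,0,-2.9],[0,25,-2.5,0,-2.9],[0,29,-3.7,0,-2.9],[0,31.5,-4.5,0.3,-2.9],[0,31.5,-4.5,0.3,-2.9],[0,31.5,-4.5,0.3,-2.9]]]'

```text
clock: 7.2
eef_pos: [494.0, 84.6, 74.1]
eef_rot: [-3.142, 0.0, 1.264]
wrist_force: [0.3, -0.2, -2.9]
finger_gap: 55.1
```

```bash
cat > where.py <<'E'
from h import *
# tip estimate in cup frame for free plunger
def where(off=-3):
    s=manip.read_state();R=Ro.from_euler('xyz',s["eef_rot"]).as_matrix();a=np.arctan2(R[1,1],R[0,1])
    ax=np.array([-np.sin(a),np.cos(a),0]);C=s["eef_pos"]+[0,0,ZO]
    inv=lambda p:Ro.from_euler('z',-HW).apply(p-[HX,HY,85])
    f=Ro.from_euler('z',-HW).apply(s["wrist_force"])
    print("t",round(s["clock"],2),"centre",inv(C).round(1),"tip",inv(C+(135+off)*ax).round(1),"pin",inv(C-(116-off)*ax).round(1),"phi",round(a-HW,4),"Fcup",f.round(1),"M",s["moment"].round(2))
if __name__=="__main__": where()
E
python3 where.py; python3 -c "
from h import *
go(*pose(122,-.25,0,-3))"
```

```text
t 7.2 centre [-33.4 -19.9  -0.8] tip [ -0.8 108.   -0.8] pin [ -62.7 -135.2   -0.8] phi -0.2492 Fcup [ 0.3 -0.2 -2.9] M [-0.11  0.09 -0.  ]
t 7.2 now [494.   84.6  74.1] ang -0.3072 F [ 0.26 -0.17 -2.88] gap 55.1
cmd [13.7 -2.7 -0.8] roll 0.04
```

Request:
send_rows --series '[[[0,2,0.3,-0.4,0],[0,4,-0.2,-0.4,0],[0,6,-0.7,-0.4,0],[0,7,-1,-0.4,0],[0,8,-1.3,-0.4,0],[0,8,-1.3,-0.4,0]]]'

```text
clock: 7.8
eef_pos: [495.5, 92.6, 74.7]
eef_rot: [3.141, -0.0, 1.263]
wrist_force: [2.3, -3.7, -2.5]
finger_gap: 55.5
```

```bash
python3 where.py
```

```text
t 7.8 centre [-32.4 -11.8  -0.2] tip [  0.2 116.1  -0.2] pin [ -61.8 -127.1   -0.2] phi -0.2494 Fcup [ 2.5 -3.6 -2.5] M [-0.67 -0.45 -0.43]
```

Request:
send_rows --series '[[[0,1,-0.2,0,0],[0,2,-0.5,0,0],[0,3,-0.8,0,0],[0,3,-0.8,0,0]]]'

```text
clock: 8.2
eef_pos: [495.8, 95.6, 74.7]
eef_rot: [3.141, -0.0, 1.263]
wrist_force: [3.1, -5.1, -1.4]
finger_gap: 54.9
```

```bash
python3 where.py
```

```text
t 8.2 centre [-32.3  -8.8  -0.2] tip [  0.3 119.1  -0.2] pin [ -61.7 -124.1   -0.2] phi -0.2497 Fcup [ 3.4 -5.  -1.4] M [-1.01 -0.7  -0.67]
```

Request:
send_rows --series '[[[0,-1.5,0.4,0,0],[0,-2,1.5,0,0],[0,-1.9,2.5,0,0],[0,-1.9,2.5,0,0]]]'

```text
clock: 8.6
eef_pos: [497.0, 93.3, 74.4]
eef_rot: [-3.141, 0.0, 1.264]
wrist_force: [0.8, -0.3, -2.4]
finger_gap: 55.2
```

```bash
python3 where.py
```

```text
t 8.6 centre [-30.9 -11.   -0.5] tip [  1.6 117.   -0.5] pin [ -60.2 -126.3   -0.5] phi -0.2489 Fcup [ 0.8 -0.2 -2.4] M [-0.14 -0.08 -0.14]
```

Request:
send_rows --series '[[[0,0.2,1,0,0],[0,0.5,2,0,0],[0,0.5,2,0,0]]]'

```text
clock: 8.9
eef_pos: [499.2, 93.1, 74.5]
eef_rot: [-3.141, 0.0, 1.264]
wrist_force: [0.3, 0.2, -2.5]
finger_gap: 55.1
```

```bash
python3 where.py
```

```text
t 8.9 centre [-28.7 -11.1  -0.4] tip [  3.9 116.9  -0.4] pin [ -58.  -126.4   -0.4] phi -0.249 Fcup [ 0.3  0.2 -2.5] M [-0.08  0.13  0.02]
```

Request:
send_rows --series '[[[0,1.5,-0.4,0,0],[0,2.9,-0.8,0,0],[0,3.9,-1,0,0],[0,3.9,-1,0,0]]]'

```text
clock: 9.3
eef_pos: [499.5, 97.0, 74.6]
eef_rot: [3.141, 0.0, 1.264]
wrist_force: [0.8, -4.3, -2.1]
finger_gap: 55.0
```

```bash
python3 where.py
```

```text
t 9.3 centre [-28.6  -7.2  -0.3] tip [  4.  120.8  -0.3] pin [ -57.9 -122.5   -0.3] phi -0.2492 Fcup [ 1.  -4.2 -2.1] M [-0.8  -0.03 -0.23]
```

Request:
send_rows --series '[[[0,1.5,-0.4,0,0],[0,2.9,-0.8,0,0],[0,3.9,-1,0,0],[0,3.9,-1,0,0]]]'

```text
clock: 9.7
eef_pos: [500.0, 101.0, 74.7]
eef_rot: [3.141, 0.0, 1.263]
wrist_force: [2.1, -6.0, -2.2]
finger_gap: 55.2
```

```bash
python3 where.py
```

```text
t 9.7 centre [-28.4  -3.2  -0.2] tip [  4.2 124.7  -0.2] pin [ -57.7 -118.5   -0.2] phi -0.2495 Fcup [ 2.5 -5.8 -2.2] M [-1.27 -0.26 -0.54]
```

Run:
```python
from h import *
import pickle
np.set_printoptions(precision=2,suppress=True)
cs=pickle.load(open("c0.pkl","rb"));a=.1135;ax=np.array([-np.sin(a),np.cos(a),0]);C=np.array([517.3,-285,28])
for n,uv in(("scene",[(256,227.7),(347,259.7)]),("top",[(277,240.3),(361.3,233.7)])):
    P=plane(cs[n],uv,28)-C; print(n,"along",P@ax,"-> off",P@ax-[135,-116],"lateral",P@[np.cos(a),np.sin(a),0])
S=manip.camera("scene");T=manip.camera("top");s=manip.read_state()
pickle.dump((S,T,s),open("c3.pkl","wb"))
print(s["eef_pos"],s["eef_rot"])
a=-.058-.2495;ax=np.array([-np.sin(a),np.cos(a),0]);C=s["eef_pos"]+[0,0,ZO]
for c in(S,T): print("pin pred off-3",proj(c,[C-119*ax,C-(119+5)*ax]))
a=cv2.resize(S["img"][160:230,190:240],None,fx=8,fy=8,interpolation=2);b=cv2.resize(T["img"][210:280,205:255],None,fx=8,fy=8,interpolation=2)
cv2.imwrite("pics/st3.png",np.hstack([a,b])[:,:,::-1])
```

```text
scene along [ 133.16 -116.32] -> off [-1.84 -0.32] lateral [1.79 3.35]
top along [ 133.94 -117.06] -> off [-1.06 -1.06] lateral [ 1.13 -2.09]
[499.94 100.88  74.63] [3.14 0.   1.26]
pin pred off-3 [[203.43 200.62]
 [204.51 201.6 ]]
pin pred off-3 [[228.48 252.55]
 [230.17 253.14]]
```

View pics/st3.png

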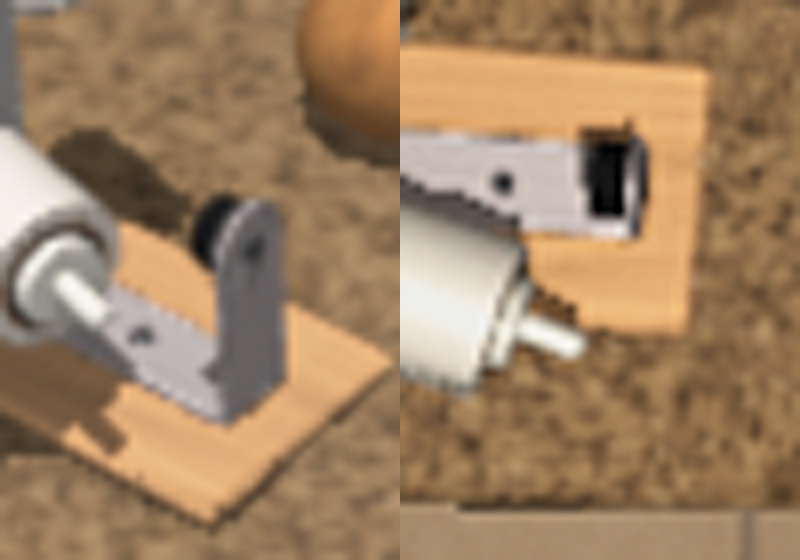

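Scene shows the pin tip at (204,199) and top at (227.5,253). Both give a spindle offset of about −1 mm, so the contact I felt is most likely the left cup's floor. Next I swing most of the way toward the axis, still clear of the right arm.

```bash
sed -i 's/off=-3/off=-1/' where.py; python3 where.py; python3 -c "
from h import *
go(*pose(127,-.2,0,-1,4.2));go(*pose(127,-.15,0,-1,4.2))"
```

```text
t 9.8 centre [-28.4  -3.3  -0.3] tip [  4.7 126.6  -0.3] pin [ -57.3 -116.6   -0.3] phi -0.2496 Fcup [ 2.  -5.8 -3.1] M [-1.15 -0.23 -0.45]
t 9.8 now [499.9 100.9  74.6] ang -0.3076 F [ 1.64 -5.92 -3.06] gap 55.5
cmd [ 0.5  6.1 -0.3] roll -2.84
t 9.8 now [499.9 100.9  74.6] ang -0.3076 F [ 1.64 -5.92 -3.06] gap 55.5
cmd [ 1.  12.8 -0.3] roll -5.71
```

Request:
send_rows --series '[[[0,0.2,3,0,-1.4],[0,0.5,6.1,0,-2.8],[0,0.8,9.4,0,-4.3],[0,1,12.8,0,-5.7],[0,1,12.8,0,-5.7],[0,1,12.8,0,-5.7]]]'

```text
clock: 10.4
eef_pos: [512.5, 97.9, 74.6]
eef_rot: [3.141, 0.0, 1.363]
wrist_force: [1.7, -6.5, -1.9]
finger_gap: 55.6
```

```bash
python3 where.py
```

```text
t 10.4 centre [-15.7  -5.5  -0.3] tip [  4.3 127.   -0.3] pin [ -33.2 -121.2   -0.3] phi -0.1501 Fcup [ 2.  -6.4 -1.9] M [-1.1  -0.29 -0.37]
```

Request:
send_rows --series '[[[0,0.2,1,0,0],[0,0.3,2,0,0],[0,0.4,3,0,0],[0,0.4,3,0,0]]]'

```text
clock: 10.8
eef_pos: [514.6, 97.8, 74.2]
eef_rot: [-3.14, 0.001, 1.364]
wrist_force: [-3.2, -5.4, -1.6]
finger_gap: 55.4
```

```bash
python3 where.py
```

```text
t 10.8 centre [-13.6  -5.5  -0.7] tip [  6.3 127.   -0.7] pin [ -31.  -121.2   -0.7] phi -0.149 Fcup [-2.9 -5.6 -1.6] M [-1.    0.59  0.23]
```

Request:
send_rows --series '[[[0,-0.3,-2,0,0],[0,-0.6,-4,0,0],[0,-0.9,-6,0,0],[0,-0.9,-6,0,0]]]'

```text
clock: 11.2
eef_pos: [509.5, 98.1, 74.8]
eef_rot: [3.14, -0.0, 1.363]
wrist_force: [2.5, -7.0, -2.5]
finger_gap: 54.9
```

```bash
python3 where.py
```

```text
t 11.2 centre [-18.7  -5.5  -0.1] tip [ 1.40e+00  1.27e+02 -1.00e-01] pin [-3.620e+01 -1.212e+02 -1.000e-01] phi -0.1503 Fcup [ 2.9 -6.8 -2.5] M [-1.22 -0.41 -0.51]
```

Request:
send_rows --series '[[[0,-3,0.5,0,0],[0,-6,1,0,0],[0,-8,1.3,0,0],[0,-8,-0.7,0,0],[0,-8.5,-1.7,0,0],[0,-8.5,-1.7,0,0]]]'

```text
clock: 11.8
eef_pos: [506.6, 90.6, 75.1]
eef_rot: [3.139, -0.001, 1.362]
wrist_force: [6.5, -1.9, -1.9]
finger_gap: 55.2
```

```bash
python3 where.py
```

```text
t 11.8 centre [-21.2 -13.2   0.2] tip [ -1.1 119.3   0.2] pin [ -38.8 -128.8    0.2] phi -0.1506 Fcup [ 6.6 -1.5 -1.9] M [-0.38 -1.16 -0.89]
```

Request:
send_rows --series '[[[0,0.3,2,0,0],[0,0.6,4,0,0],[0,0.9,6,0,0],[0,1.1,7.5,0,0],[0,1.1,7.5,0,0]]]'

```text
clock: 12.3
eef_pos: [513.1, 90.0, 74.3]
eef_rot: [-3.141, 0.0, 1.364]
wrist_force: [-0.9, 0.2, -2.1]
finger_gap: 55.1
```

```bash
python3 where.py
```

```text
t 12.3 centre [-14.7 -13.4  -0.6] tip [  5.3 119.1  -0.6] pin [ -32.1 -129.1   -0.6] phi -0.1493 Fcup [-0.9  0.2 -2.1] M [0.06 0.26 0.13]
```

In the bore: there's a wall at x≈−0.5 and free play to about 5. Probing z the same way.

Request:
send_rows --series '[[[0,-0.3,-2.3,0,0],[0,-0.3,-2.3,-2,0],[0,-0.3,-2.3,-3,0],[0,-0.3,-2.3,-4,0],[0,-0.3,-2.3,-4,0]]]'

```text
clock: 12.8
eef_pos: [511.0, 90.0, 78.7]
eef_rot: [3.141, 0.0, 1.363]
wrist_force: [-0.4, -0.3, -3.5]
finger_gap: 55.5
```

```bash
python3 where.py
```

```text
t 12.8 centre [-16.7 -13.5   3.8] tip [  3.3 119.    3.8] pin [ -34.2 -129.2    3.8] phi -0.1497 Fcup [-0.4 -0.3 -3.5] M [-0.13  0.12  0.02]
```

Request:
send_rows --series '[[[0,0,0,2,0],[0,0,0,4,0],[0,0,0,6,0],[0,0,0,7.5,0],[0,0,0,7.5,0]]]'

```text
clock: 13.3
eef_pos: [511.0, 90.0, 70.9]
eef_rot: [-3.141, 0.0, 1.363]
wrist_force: [-0.8, 0.5, -1.7]
finger_gap: 55.4
```

```bash
python3 where.py
```

```text
t 13.3 centre [-16.8 -13.5  -4. ] tip [  3.2 119.   -4. ] pin [ -34.2 -129.2   -4. ] phi -0.1497 Fcup [-0.8  0.5 -1.7] M [-0.02  0.1   0.04]
```

```bash
python3 -c "
from h import *
go(*pose(119,-.15,0,-1,3));go(*pose(133,-.15,0,-1,3))"
```

```text
t 13.3 now [511.   90.   70.9] ang -0.2077 F [-0.78  0.52 -1.7 ] gap 55.4
cmd [-0.1 -0.2 -4. ] roll 0.02
t 13.3 now [511.   90.   70.9] ang -0.2077 F [-0.78  0.52 -1.7 ] gap 55.4
cmd [13.8 -2.3 -4. ] roll 0.02
```

Request:
send_rows --series '[[[0,0,0,-2,0],[0,0,0,-4,0],[0,2,-0.5,-4,0],[0,5,-1,-4,0],[0,8,-1.4,-4,0],[0,11,-1.9,-4,0],[0,13.8,-2.3,-4,0],[0,13.8,-2.3,-4,0]]]' --newtons 55

```text
clock: 14.1
eef_pos: [512.1, 103.8, 75.2]
eef_rot: [3.14, 0.001, 1.363]
wrist_force: [3.1, -9.6, -2.5]
finger_gap: 55.3
```

Run:
```python
from where import *
import pickle
np.set_printoptions(precision=2,suppress=True)
where()
S=manip.camera("scene");T=manip.camera("top");s=manip.read_state()
pickle.dump((S,T,s),open("c4.pkl","wb"))
R=Ro.from_euler('xyz',s["eef_rot"]).as_matrix();a=np.arctan2(R[1,1],R[0,1])
ax=np.array([-np.sin(a),np.cos(a),0]);C=s["eef_pos"]+[0,0,ZO]
for n,c in(("S",S),("T",T)): print(n,"pin, root, rimR, rimR right cup centre",proj(c,[C-117*ax,C-90*ax,cupw([0,-112,0]),cupw([0,-117.5,0])]))
q=lambda c,x,y,w,h:cv2.resize(c["img"][y:y+h,x:x+w],None,fx=8,fy=8,interpolation=2)
cv2.imwrite("pics/st4.png",np.hstack([q(S,190,165,50,50),q(T,200,215,50,50)])[:,:,::-1])
go(*pose(139,-.12,0,-1,3))
```

```text
t 14.1 centre [-16.4   0.3   0.3] tip [  3.6 132.8   0.3] pin [ -33.9 -115.4    0.3] phi -0.1502 Fcup [ 3.6 -9.4 -2.5] M [-1.6  -0.5  -0.62]
S pin, root, rimR, rimR right cup centre [[208.45 195.33]
 [201.92 190.68]
 [215.62 188.38]
 [217.18 189.16]]
T pin, root, rimR, rimR right cup centre [[228.17 243.88]
 [218.81 241.68]
 [228.   231.64]
 [229.94 231.8 ]]
t 14.2 now [512.  103.6  75.1] ang -0.2083 F [ 2.88 -8.77 -3.19] gap 54.7
cmd [6.3 2.5 0.2] roll -1.73
```

View pics/st4.png

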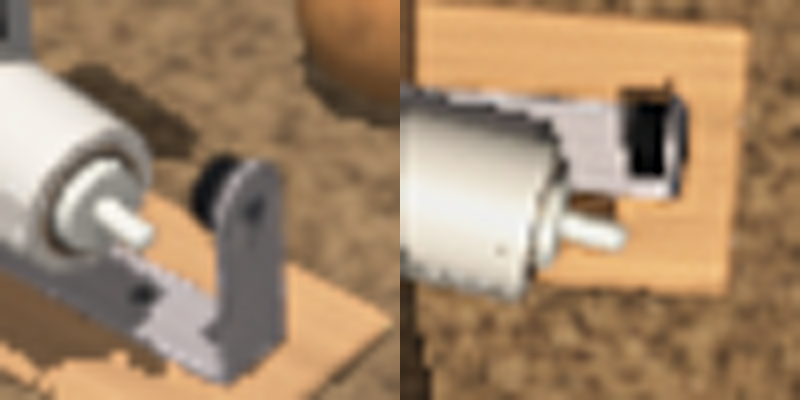

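Pin tip at scene (208.75,194.4) and top (227.75,244.5). It's level with the right cup and clear of it, offset from the prediction about as much as the cup is. Now compressing to about 19 mm while watching the force.

Request:
send_rows --series '[[[0,1,0.3,0,-0.3],[0,2,0.7,0,-0.6],[0,3,1,0,-0.9],[0,4,1.4,0.1,-1.2],[0,4,1.4,0.1,-1.2]]]'

```text
clock: 14.7
eef_pos: [514.7, 106.9, 75.2]
eef_rot: [3.14, 0.001, 1.383]
wrist_force: [4.8, -10.2, -1.5]
finger_gap: 55.1
```

```bash
python3 where.py;python3 where.py; python3 -c "
from h import *
go(*pose(139,-.12,0,-1,3))"
```

```text
t 14.7 centre [-14.1   3.6   0.3] tip [  3.3 136.5   0.3] pin [ -29.2 -112.4    0.3] phi -0.1297 Fcup [ 5.3 -9.9 -1.5] M [-1.94 -0.8  -0.81]
t 14.7 centre [-14.1   3.6   0.3] tip [  3.3 136.5   0.3] pin [ -29.2 -112.4    0.3] phi -0.1297 Fcup [ 5.3 -9.9 -1.5] M [-1.94 -0.8  -0.81]
t 14.7 now [514.7 106.9  75.2] ang -0.1877 F [  4.77 -10.15  -1.48] gap 55.1
cmd [2.5 0.7 0.3] roll -0.55
```

Request:
send_rows --series '[[[0,0.8,0.6,0,-0.2],[0,1.6,1.2,0.1,-0.4],[0,2.6,1.7,0.2,-0.6],[0,2.6,1.7,0.2,-0.6],[0,2.6,1.7,0.2,-0.6]]]'

```text
clock: 15.2
eef_pos: [516.6, 109.0, 74.9]
eef_rot: [3.14, 0.001, 1.393]
wrist_force: [3.9, -11.0, -1.9]
finger_gap: 55.2
```

```bash
python3 where.py; python3 -c "
from h import *
from where import where
T=manip.camera('top');S=manip.camera('scene')
q=lambda c,x,y,w,h:cv2.resize(c['img'][y:y+h,x:x+w],None,fx=8,fy=8,interpolation=2)
cv2.imwrite('pics/st5.png',np.hstack([q(S,190,165,50,50),q(T,200,215,50,50)])[:,:,::-1])
where()
go(*pose(139.3,-.06,0,-1,3));go(*pose(139.3,-.01,0,-1,2.5))"
```

```text
t 15.2 centre [-12.3   5.8   0. ] tip [  3.7 138.8   0. ] pin [ -26.2 -110.4    0. ] phi -0.1193 Fcup [  4.5 -10.8  -1.9] M [-2.06 -0.61 -0.7 ]
t 15.3 centre [-12.3   5.8   0. ] tip [  3.7 138.8   0. ] pin [ -26.2 -110.4    0. ] phi -0.1193 Fcup [  3.9 -11.6  -1.4] M [-2.06 -0.63 -0.68]
t 15.3 now [516.6 109.   74.9] ang -0.1773 F [  3.18 -11.85  -1.43] gap 55.1
cmd [0.6 7.2 0. ] roll -3.4
t 15.3 now [516.6 109.   74.9] ang -0.1773 F [  3.18 -11.85  -1.43] gap 55.1
cmd [ 1.1 13.4  0. ] roll -6.26
```

View pics/st5.png

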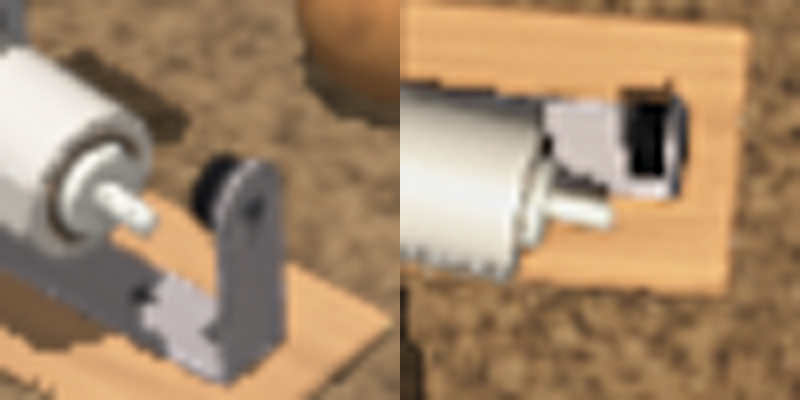

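The pin tip (top px 612) is clear of the right rim (628), and the axial force of about 10.7 N agrees with roughly 19 mm of compression. Swinging in.

Request:
send_rows --series '[[[0,0,2.4,0,-1.1],[0,0.1,4.8,0,-2.3],[0,0.2,7.2,0,-3.4],[0,0.2,7.2,0,-3.4]]]'

```text
clock: 15.7
eef_pos: [523.8, 107.9, 74.9]
eef_rot: [3.14, 0.001, 1.454]
wrist_force: [4.0, -10.8, -2.9]
finger_gap: 55.2
```

```bash
python3 where.py; python3 -c "
from h import *
go(*pose(138.8,-.01,0,-1,2.5))"
```

```text
t 15.7 centre [-5.   5.1 -0. ] tip [  2.9 138.9  -0. ] pin [ -11.9 -111.7   -0. ] phi -0.0591 Fcup [  4.6 -10.5  -2.9] M [-2.02 -0.57 -0.6 ]
t 15.7 now [523.8 107.9  74.9] ang -0.1171 F [  3.99 -10.75  -2.86] gap 55.2
cmd [ 0.   6.2 -0. ] roll -2.82
```

Request:
send_rows --series '[[[0,0,2,0,-0.9],[0,0,4,0,-1.8],[0,0,6.2,0,-2.8],[0,0,6.2,0,-2.8]]]'

```text
clock: 16.1
eef_pos: [529.8, 107.2, 74.8]
eef_rot: [3.141, 0.001, 1.503]
wrist_force: [2.1, -10.5, -0.0]
finger_gap: 55.2
```

```bash
python3 where.py; python3 -c "
from h import *
from where import where
import pickle
T=manip.camera('top');S=manip.camera('scene');pickle.dump((S,T,manip.read_state()),open('c5.pkl','wb'))
q=lambda c,x,y,w,h:cv2.resize(c['img'][y:y+h,x:x+w],None,fx=8,fy=8,interpolation=2)
cv2.imwrite('pics/st6.png',np.hstack([q(S,190,160,50,50),q(T,200,210,50,50)])[:,:,::-1])
where()
go(*pose(129,-.01,0,-1,2.5))"
```

```text
t 16.1 centre [ 1.   4.8 -0.1] tip [ 2.400e+00  1.388e+02 -1.000e-01] pin [-2.000e-01 -1.122e+02 -1.000e-01] phi -0.0101 Fcup [  2.7 -10.4  -0. ] M [-1.91 -0.44 -0.42]
t 16.2 centre [ 0.9  4.8 -0.1] tip [ 2.300e+00  1.388e+02 -1.000e-01] pin [-4.000e-01 -1.122e+02 -1.000e-01] phi -0.0106 Fcup [  3.6 -10.9  -2.7] M [-1.99 -0.46 -0.41]
t 16.2 now [529.7 107.2  74.8] ang -0.0686 F [  2.92 -11.08  -2.66] gap 55.4
cmd [-9.8  0.4 -0.1] roll -0.04
```

View pics/st6.png

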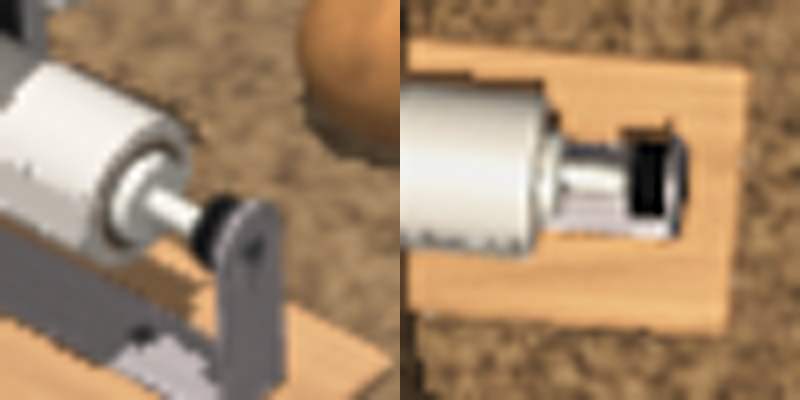

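Top shows the pin lined up with the cup centre (rows about 176 and 178). Letting it spring out gently: a force falling along the spring rate means the pin is entering.

Request:
send_rows --series '[[[0,-1,0,0,0],[0,-2,0,0,0],[0,-3,0,0,0],[0,-4,0,0,0],[0,-4,0,0,0]]]'

```text
clock: 16.7
eef_pos: [529.4, 103.4, 74.9]
eef_rot: [3.141, 0.001, 1.502]
wrist_force: [2.4, -8.9, -2.8]
finger_gap: 55.1
```

```bash
python3 where.py
```

```text
t 16.7 centre [ 0.9  0.9 -0. ] tip [  2.3 134.9  -0. ] pin [  -0.4 -116.1   -0. ] phi -0.0108 Fcup [ 2.9 -8.8 -2.8] M [-1.61 -0.43 -0.4 ]
```

Request:
send_rows --series '[[[0,-1,0,0,0],[0,-2,0,0,0],[0,-3,0,0,0],[0,-3,0,0,0]]]'

```text
clock: 17.1
eef_pos: [529.2, 100.5, 74.9]
eef_rot: [3.141, 0.001, 1.502]
wrist_force: [2.1, -8.2, -0.7]
finger_gap: 55.3
```

```bash
python3 where.py
```

```text
t 17.1 centre [ 0.8 -1.9 -0. ] tip [  2.3 132.1  -0. ] pin [  -0.4 -118.9   -0. ] phi -0.0107 Fcup [ 2.6 -8.1 -0.7] M [-1.44 -0.5  -0.39]
```

Request:
send_rows --series '[[[0,-1,0,0,0],[0,-2,0,0,0],[0,-3,0,0,0],[0,-3,0,0,0]]]'

```text
clock: 17.5
eef_pos: [529.0, 97.7, 74.9]
eef_rot: [3.14, 0.001, 1.502]
wrist_force: [2.6, -6.0, -2.7]
finger_gap: 55.2
```

```bash
python3 where.py
```

```text
t 17.5 centre [ 0.8 -4.7  0. ] tip [  2.2 129.2   0. ] pin [  -0.4 -121.7    0. ] phi -0.0107 Fcup [ 2.9 -5.8 -2.7] M [-1.18 -0.41 -0.42]
```

Request:
send_rows --series '[[[0,-0.5,0,0,0],[0,-1,0,0,0],[0,-1.5,0,0,0],[0,-1.5,0,0,0]]]'

```text
clock: 17.9
eef_pos: [528.9, 96.3, 74.9]
eef_rot: [3.14, 0.0, 1.502]
wrist_force: [2.8, -5.9, -2.0]
finger_gap: 55.3
```

```bash
python3 where.py
```

```text
t 17.9 centre [ 0.8 -6.1  0. ] tip [  2.2 127.9   0. ] pin [  -0.5 -123.1    0. ] phi -0.0107 Fcup [ 3.1 -5.7 -2. ] M [-1.1  -0.44 -0.44]
```

Request:
send_rows --series '[[[0,-0.5,0,0,0],[0,-1,0,0,0],[0,-1.5,0,0,0],[0,-1.5,0,0,0]]]'

```text
clock: 18.3
eef_pos: [528.7, 95.4, 74.9]
eef_rot: [3.141, -0.001, 1.503]
wrist_force: [4.1, 0.2, -2.4]
finger_gap: 55.3
```

```bash
python3 where.py
```

```text
t 18.3 centre [ 0.7 -7.   0. ] tip [  2. 127.   0.] pin [  -0.5 -124.     0. ] phi -0.0102 Fcup [ 4.1  0.5 -2.4] M [-0.06 -0.78 -0.37]
```

Request:
send_rows --series '[[[0,-0.5,0,0,0],[0,-1,0,0,0],[0,-1,0,0,0]]]'

```text
clock: 18.6
eef_pos: [528.6, 95.2, 74.9]
eef_rot: [3.141, -0.002, 1.503]
wrist_force: [5.1, 7.1, -2.7]
finger_gap: 55.0
```

```bash
python3 where.py
```

```text
t 18.6 centre [ 0.6 -7.3  0. ] tip [  1.9 126.7   0. ] pin [  -0.6 -124.2    0. ] phi -0.0099 Fcup [ 4.7  7.4 -2.7] M [ 1.28 -0.91 -0.37]
```

Request:
send_rows --series '[[[0,1,0.5,0,0],[0,1,1,0.5,0],[0,1,1.2,1,0],[0,1,1.2,2,0],[0,1,1.2,2,0]]]'

```text
clock: 19.1
eef_pos: [529.4, 95.3, 73.0]
eef_rot: [-3.141, -0.0, 1.503]
wrist_force: [-2.2, 2.8, 5.1]
finger_gap: 54.9
```

```bash
python3 where.py
```

```text
t 19.1 centre [ 1.3 -7.1 -1.9] tip [  2.6 126.9  -1.9] pin [ 1.000e-01 -1.241e+02 -1.900e+00] phi -0.0099 Fcup [-2.4  2.7  5.1] M [ 0.36  0.48 -0.3 ]
```

Request:
send_rows --series '[[[0,0,-0.3,-0.5,0],[0,0,-0.3,-0.5,0],[0.7,0,-0.3,-0.5,0],[0.8,0,-0.3,-0.5,0],[0.9,0,-0.3,-0.5,0],[0.9,0,-0.3,-0.5,0],[0.9,0,-0.3,-0.5,0]]]'

```text
clock: 19.8
eef_pos: [529.2, 95.0, 73.3]
eef_rot: [-3.142, 0.0, 1.503]
wrist_force: [-0.2, 0.2, -0.5]
finger_gap: 84.4
```

```bash
python3 -c "
from h import *
from where import where
where();print(manip.read_state()['finger_gap'])
T=manip.camera('top');S=manip.camera('scene')
q=lambda c,x,y,w,h:cv2.resize(c['img'][y:y+h,x:x+w],None,fx=4,fy=4,interpolation=2)
cv2.imwrite('pics/st7.png',np.hstack([q(S,140,120,100,100),q(T,135,180,100,100)])[:,:,::-1])
"
```

```text
t 19.8 centre [ 1.2 -7.5 -1.6] tip [  2.5 126.5  -1.6] pin [  -0.  -124.5   -1.6] phi -0.0101 Fcup [-0.2  0.2 -0.5] M [-0.08  0.14  0.01]
84.40926743376745
```

View pics/st7.png

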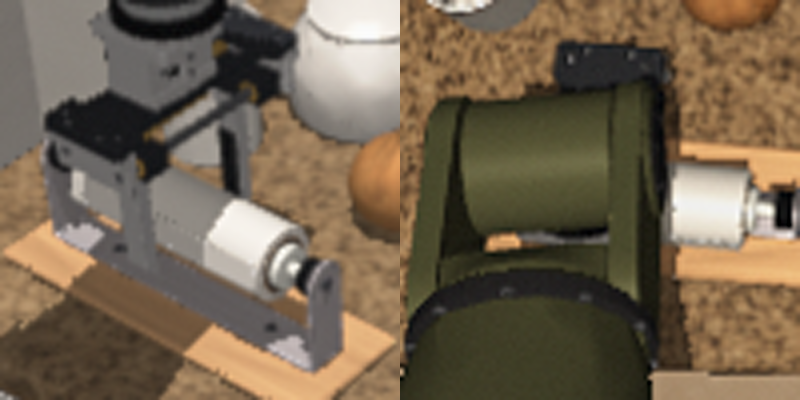

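The roll hangs on its own between both cups, with the jaws at 84 mm and wrist forces near zero. Opening fully and lifting straight up.

Request:
send_rows --series '[[[1,0,0,0,0],[1,0,0,0,0],[1,0,0,-15,0],[1,0,0,-40,0],[1,0,0,-80,0],[1,0,0,-120,0],[1,0,0,-150,0],[1,0,0,-150,0]]]'

```text
clock: 20.7
eef_pos: [530.6, 95.2, 227.5]
eef_rot: [3.135, -0.001, 1.503]
wrist_force: [0.4, 0.4, -0.6]
finger_gap: 93.8
```

Request:
send_rows --series '[[[1,0,-40,0,0],[1,0,-80,0,0],[1,0,-120,0,0],[1,100,-150,0,0],[1,150,-150,0,0],[1,200,-150,0,0],[1,200,-150,0,0],[1,200,-150,0,0]]]'

```text
clock: 21.5
eef_pos: [392.1, 308.7, 221.9]
eef_rot: [-3.14, 0.0, 1.507]
wrist_force: [0.4, 0.7, -0.5]
finger_gap: 94.1
```

Run:
```python
from fit import *
import pickle
np.set_printoptions(precision=3,suppress=True)
c0=pickle.load(open("c0.pkl","rb"))
S=manip.camera("scene");T=manip.camera("top");pickle.dump((S,T),open("c9.pkl","wb"))
def rp(c,p):
    x,y,w,z=p; return [(hull(c,place(cyl(28,-89,89),x,y,w,z)),True)]
for nm,L in(("scene",[S]),("top",[T]),("both",[S,T])):
    p=[529,96,-.065,83]
    for sig in(2.,1.): p,v=best(L,rp,p,np.array([3,3,.02,3])*sig/2,sig)
    print(nm,p)
for n,c in(("scene",S),("top",T)):
    for k,b in(("mug",0),("onion",0),("tomato",0),("lemon",0),("garlic",0),("oil_bottle",0)):
        r=manip.find_in(k,c); print(n,k,r[0]["rect"] if r else None)
q=lambda c,x,y,w,h:cv2.resize(c['img'][y:y+h,x:x+w],None,fx=3.6,fy=3.6,interpolation=2)
cv2.imwrite('pics/st8.png',np.hstack([q(S,135,125,110,110),q(T,135,180,110,110)])[:,:,::-1])
```

```text
scene [646.278 228.959  -0.056 -39.817]
top [535.996 107.299  -0.072  43.729]
both [533.08  102.595  -0.068  80.419]
scene mug [177.5, 121.5, 28.5, 38.9]
scene onion [229.1, 150.3, 25.7, 29.3]
scene tomato [261.1, 173.2, 27.5, 20.0]
scene lemon [338.6, 201.6, 19.6, 23.6]
scene garlic [361.5, 219.9, 20.4, 19.0]
scene oil_bottle [312.1, 162.3, 27.0, 45.6]
top mug None
top onion [201.5, 162.8, 27.3, 24.8]
top tomato [248.6, 172.0, 23.4, 18.4]
top lemon None
top garlic [356.7, 179.1, 15.8, 16.2]
top oil_bottle [292.9, 157.0, 24.8, 22.5]
```

View pics/st8.png

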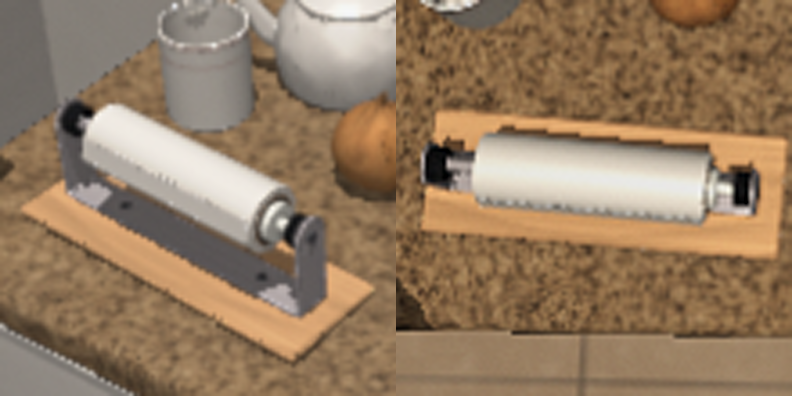

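The last picture shows the roll level, with both tips in the black cups and the gripper out of the way. Handing in.

```bash
python3 -c "
from cell import manip
print(manip.sign_off(), manip.read_state()['clock'])"
```

```text
the job is handed in; nothing more can be done
the job is handed in; nothing more can be done
```

I hung the roll in its holder and handed the job in at about 22 s of the 61 s allowed. No verdict was reported.

**What I did:** I gripped the roll by its middle and eased the plunger into the left cup at a yaw of about 0.25 rad. Side-to-side probing confirmed it was in the bore. I compressed the spring to about 19 mm (about 11 N), which left the right rim clear. Then I swung the pin in and let it out until it touched the right cup's floor, lowered the roll onto the bores and released it.

**Last checks:**
- **Hanging:** both pictures show each tip in its cup and the roll level. The gripper is well clear, with near-zero wrist force.
- **Position:** the last arm readings before release put the centre at about x +1, y −7 and z −2 mm, with about 0.01 rad of yaw. These are all within the limits.
- **Forces:** the largest wrist force I saw was about 12 N. I did not measure the contact force on the holder directly.
- **Other things:** the detections that came back put them where they started, to within about 5 pixels at most (garlic and tomato in the top view, which are about 13–15 mm and noisy). The top view missed the mug and lemon, but the scene view found both in place.

**What failed or disagreed:**
- **Final fit of the roll:** the outline fit from single pictures did not settle. The one from both pictures gave x about 4–5 mm and z about −5 mm off the nominal axis, outside the 4 mm limits. I trusted the contact readings and the pictures instead.
- **Cup position:** the left cup lay about 2 mm in x from where the cameras put it, so the first entry touched the cup edge at about 5 N. I backed off and moved over.
- **Probe in z:** it found no clear wall, so I took the stated cup height.

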